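# Fit the sprung support roller into its stand

### The arm

A 7-joint arm with a two-finger parallel gripper is mounted at the origin on the work surface. World frame = base frame: x ahead of the robot, y to its left, z up, the work surface at z = 0. Lengths are in m, angles in rad, forces in N, time in s.
With the tool pointing down it reaches from about 0.4 to 0.925 m from the base axis. Payload 5.6 kg.
Tool frame: the origin (TCP) lies midway between the tips of the shut fingers; the grasp point (between the pads) lies 19 mm behind it (arm.grasp_offset is the distance from the TCP to the grasp point, in m); z points along the fingers, y is the direction in which the jaws open and shut (so a half turn about z gives the same grasp; the last joint's range is limited). The gripper opens to 85 mm and grips with 20 to 120 N. Pads are 22 mm wide; open, the fingers measure 114 mm over their backs; the gripper's body (76 mm by 85 mm) begins 54 mm behind the grasp point. The pads swing forward as they close: fully open they stand 13 mm farther back than shut.
Start: joints at [-1.267, 0.468, -0.012, 1.603, 0.006, 1.071, -0.056], TCP at [0.221, 0.611, 0.231] pointing down, gripper open.
Joint ranges: [-2.53, 2.53], [-0.31, 2.02], [-1.57, 1.55], [0.28, 2.44], [-1.29, 4.43], [0.15, 1.84], [-2.92, 2.92]. Speed limits (rad/s): [2.57, 2.57, 3.14, 3.14, 3.14, 3.14, 3.14].

### API

Orientations are given as a unit quaternion [w, x, y, z].
In Python, from rig import arm, imaging, order gives the robot as it stands. The module is installed in compiled form; this text tells all that it offers.
- The arm moves only by the tool servo_tool, never from a script. Its arguments are lists of equal length, an entry for each row: "linear": the shift along the world's x, y, z scaled (see below), a list of three; "spin": the turn about the world's z scaled (see below); "hand": the closure, from 0 (fully open) to 1 (shut). A call has 1 to 20 rows; each row shifts and turns the commanded pose from where the row before left it; what a row does not reach is not made up. The controller multiplies each number of a shift by 25 mm and each number of a turn by 0.1 rad. A row lasts 1/12 s, in which the tool goes at most 41.7 mm and 7.16 degrees, less where a joint would pass 70% of its speed; a pose out of reach is approached as far as the arm can. A call with a number of a shift or a turn outside -1 to 1 is refused whole. A call with a gripper value outside its range is refused whole. The fingers move at their own pace and stop on an object; "force" is the grip in N (left out, the last holds). Time passes only in rows, so rows that do not move let the fingers close. It gives the time, the measured TCP pose, the force and the opening at its end, in the units of the state.
- arm.state(): the state, without advancing time (a new reading comes with each control period).
- imaging.grab_frame(name): name is "side" or "top"; returns the picture (400x640x3 uint8, red, green, blue); there is no depth.
- imaging.get_calibration(name): a dict with "vertical_fov" (degrees; the focal length in pixels is half the picture's height over the tangent of half this angle, whatever the lens; pixels are square), "cx", "cy" (the principal point, pixels), "k1" (the pictures are not rectified: a ray, as slopes to the right and down, at radius r is drawn at 1 + k1 r^2 times it, then the intrinsics apply), "extrinsics" (4x4, takes a point from camera to world coordinates). Camera axes: x right, y up, looking along -z (the intrinsics and any distortion apply to the point x, -y, -z); pixel columns grow to the right and rows downward; lengths in m; the calibration is good to about 2 mm. A picture is of the moment at which its call begins. get_calibration takes no time and is no camera call.
- order.finish_job(): hands the job in, once; it reports no verdict.
The state is a dict: "t": time; "joints": joint angles; "qd": joint speeds; "tau": joint torques, N m; "tcp_pos": TCP position; "eef_rot": TCP orientation; "contact_force": force on the tool from outside, world axes, zero at the start; "ft_torque": the same for the moment, N m; "grip_width": finger opening in m.
Only numpy, scipy, OpenCV 4.12 (cv2) and the standard library are available. Lean on these libraries where they do the work, as an engineer would, in place of code of your own. Each camera call takes 0.05 s, during which the arm holds its last target. There are 200 camera calls.

### The job

Take the support roller out of its wooden cradle and fit it level into the steel stand: push its long sprung pin against the tall bracket to squeeze the roller in between the two brackets, then let it spring out so that the sprung pin sits in the recess of the tall bracket and the short fixed pin sits fully home in the recess of the low bracket. Work gently, never forcing the roller against the stand, let go of it at the end, and leave the clay cat, the mallet and the carving where they are.

Things in the scene. Friction and masses are not known exactly. Their poses are not given: they have to be found in the camera images.
- roller_center (a point): Centre of the support roller, on its axis, half-way along. Plain aluminium tube 40 mm in diameter, 150 mm long, black end caps, 0.2 to 0.45 kg, lying level in the cradle with its axis 46 mm above the bench. The y axis runs along the tube towards the fixed pin; the sprung pin is on the -y end. x and z turn as it rolls.
- fixed_tip (a point): Tip of the short thick steel pin, rigid on the +y end of the roller: 14 mm in diameter, stands 9 mm out of the tube, tip chamfered 2.5 mm; 84 mm from roller_center.
- sprung_tip (a point): Tip of the long thin steel pin on the -y end of the roller: 10 mm in diameter with a round end, stands 32 mm out of the tube when free (107 mm from roller_center); pushed along the tube it slides in against a spring.
- sprung_pin (a joint): How far the sprung pin is pushed into the tube, in m: 0 fully out, stops at 0.028. The spring takes 2 N to start and 0.25 N more for each mm (7 N at 20 mm, 9 N at the stop), and is damped: it takes some 0.2 s to spring out. Both pins are greased and slide easily.
- cradle: Fixed wooden cradle the roller starts in; origin at bench level under its middle, y along the roller. Base board 75 x 150 mm, 10 mm thick; two pairs of notched supports, 56 mm wide over all and 30 mm high, at 43 to 63 mm either side of the middle, so that the middle of the tube is free to grasp from above.
- stand: Fixed roller stand; origin at bench level under the middle of its 80 x 250 x 10 mm base plate, y along the roller's line. Two steel brackets (50 mm wide, 12 mm thick) face each other, inner faces at y = -85 mm (tall one) and +85 mm (low one), on posts 85 mm high behind them. The fixed pin bottomed in its recess puts roller_center at y = +9 mm, sprung pin 5 mm in.
- tall_foot (a point): Point at bench level under the inner face of the tall bracket, axes as the stand. Above it (x = 0) the face has a blind recess for the sprung pin, 15 mm square, 8 mm deep. Brackets are clamped at a height that differs each time and is not measured: both recess centres are at one height, 62 to 82 mm above the bench. This bracket reaches 60 mm above and 35 mm below its recess centre.
- low_foot (a point): Point at bench level under the inner face of the low bracket, axes as the stand. Above it is the 19 mm square, 8 mm deep blind recess for the fixed pin, as high as the other; bracket top 20 mm above its centre, foot 35 mm below. Find the height by looking, or by sliding the pressed sprung pin down the tall bracket's face until it springs out 8 mm into the recess.
- cat: Small clay model of a sitting cat, about 75 mm across and 130 mm high, origin at the centre of its underside; to be left alone.
- mallet: Wooden mallet lying on the bench, head 65 x 110 x 70 mm, handle pointing along its -x, 230 mm from the head's centre to the handle's end; origin under the head; to be left alone.
- carving: Half-carved wooden block 90 x 120 mm, 85 mm high, origin at the centre of its underside; to be left alone.
Not all that is in view belongs to the job. What is meant by the part that bears roller_center is not pink, and is the smaller of those in its own colour.

How it is judged:
On the way, in this order (a step that is already met when the one before it is completed fails the run):
1. the roller is lifted clear of its cradle (height (world z) of roller_center above 0.075 m), for 0.1 s.
2. the sprung pin is pushed in by more than 8 mm against the stand (value of joint sprung_pin above 0.008 m and contact force between roller and stand above 1 N), for 0.2 s.
At the end, for the whole second after the job is handed in: Roller released, at rest, within 0.05 rad of the stand's line, its middle within 16 mm of the stand's middle from above and 50 to 95 mm up; sprung pin at least 4 mm inside the tall bracket's face, fixed pin at least 6 mm inside the low one's, spring still pressed in 1 to 12 mm (y of sprung_tip in the frame of stand below -0.089 m and y of fixed_tip in the frame of stand above 0.091 m and height (world z) of roller_center between 0.05 and 0.095 m and horizontal distance between roller_center and stand below 0.016 m and angle between the y axis of roller_center and the y axis of stand, either way round below 0.05 rad and value of joint sprung_pin between 0.001 and 0.012 m and linear speed of roller below 0.02 m/s); the robot touches nothing.
It fails at once if the roller is forced against the stand with more than 40 N (contact force between roller and stand above 40 N).
It fails at once if the arm or gripper pushes on the stand with more than 25 N (contact force between the arm and stand above 25 N).
It fails at once if the clay cat, the mallet or the carving is moved by more than 20 mm (distance of any of cat, mallet, carving from where it was at the start of the episode above 0.02 m).
It also fails if it takes over 69 s, if anything falls off the work surface, if the arm or the gripper's body presses on something with over 40 N, if the wrist force passes 120 N, or if a joint passes its speed limit or range.

## Working session

There is one attempt and no reset: what is moved stays moved. The work goes in short steps, Python scripts to look and compute and a tool call to move; the robot and the scene stay as the last step left them, time stands still between calls to the robot, and variables do not carry over. Pictures are saved under pics/ and viewed, about 8 in all and at most 12, crops included, and the job is handed in when it is done.

Besides the shell and the picture viewer there is one more tool, called after "Emit:" in YAML: its name, and indented under it one key for each argument. servo_tool: Moves the arm, as the interface text tells. Its arguments: {"type":"object","properties":{"linear":{"type":"array"},"spin":{"type":"array"},"hand":{"type":"array"},"force":{"type":"number"}},"required":["linear","spin","hand"]}

```bash
mkdir -p pics; cat > h.py <<'E'
import numpy as np, cv2
from rig import arm, imaging, order
def cal(n):
    c=imaging.get_calibration(n); f=200/np.tan(np.radians(c['vertical_fov'])/2)
    return f,c['cx'],c['cy'],c['k1'],np.array(c['extrinsics'])
def proj(n,P):
    f,cx,cy,k,E=cal(n); P=np.atleast_2d(P); p=(P-E[:3,3])@E[:3,:3]
    s=np.c_[p[:,0]/-p[:,2],-p[:,1]/-p[:,2]]; r2=(s**2).sum(1,keepdims=True)
    return s*(1+k*r2)*f+[cx,cy]
def ray(n,uv):
    f,cx,cy,k,E=cal(n); d=(np.atleast_2d(uv)-[cx,cy])/f; s=d.copy()
    for _ in range(30): s=d/(1+k*(s**2).sum(1,keepdims=True))
    return E[:3,3], np.c_[s[:,0],-s[:,1],-np.ones(len(s))]@E[:3,:3].T
def at_z(n,uv,z):
    o,d=ray(n,uv); return o+d*((z-o[2])/d[:,2:3])
def snap(n,fn,crop=None,scale=1):
    im=imaging.grab_frame(n)[:,:,::-1].copy(); cv2.imwrite(f'pics/{fn}_raw.png',im)
    if crop: x0,y0,x1,y1=crop; im=im[y0:y1,x0:x1]
    cv2.imwrite(f'pics/{fn}.png',cv2.resize(im,None,fx=scale,fy=scale,interpolation=cv2.INTER_CUBIC)); 
E
python3 - <<'E'
from h import *
snap('top','t0',None,1.25);snap('side','s0',None,1.25)
for n in('top','side'): print(cal(n))
print(arm.state(),arm.grasp_offset)
E
```

```text
(np.float64(394.667816109839), 321.38986811691376, 201.01455622704202, -0.0467710367765909, array([[-0.02153039,  0.98300505, -0.18231157,  0.33383633],
       [-0.99965293, -0.02393591, -0.01100424, -0.04639677],
       [-0.01518102,  0.18201137,  0.98317923,  1.15411653],
       [ 0.        ,  0.        ,  0.        ,  1.        ]]))
(np.float64(388.9043986178368), 313.6563379449555, 201.93425065097736, -0.06038857297187156, array([[ 0.78310918,  0.28981584, -0.55022431, -0.17933372],
       [-0.6218755 ,  0.36025358, -0.69533318, -0.94129552],
       [-0.00329829,  0.88669281,  0.46234726,  0.68314868],
       [ 0.        ,  0.        ,  0.        ,  1.        ]]))
{'t': 0.1, 'joints': array([-1.2669946 ,  0.46829796, -0.01158816,  1.60353415,  0.00600127,
        1.07139753, -0.05628066]), 'qd': array([ 0.00097307, -0.00248764, -0.00094834, -0.00169757, -0.00023719,
       -0.00133076, -0.00084512]), 'tau': array([ 6.40196722e-04, -5.33515513e+01,  2.11640715e-02, -2.51961869e+01,
        1.14250073e-02,  4.38497736e-03, -4.25634312e-05]), 'tcp_pos': array([0.22082969, 0.61080423, 0.23042675]), 'eef_rot': array([-7.71183988e-05,  1.72561502e-01,  9.84998419e-01, -7.97683884e-04]), 'contact_force': array([-0.57979142,  1.14611882,  0.23161066]), 'ft_torque': array([-0.0416918 ,  0.03413564, -0.02583499]), 'grip_width': 0.08540963840321186} 0.0187
```

View pics/t0.png

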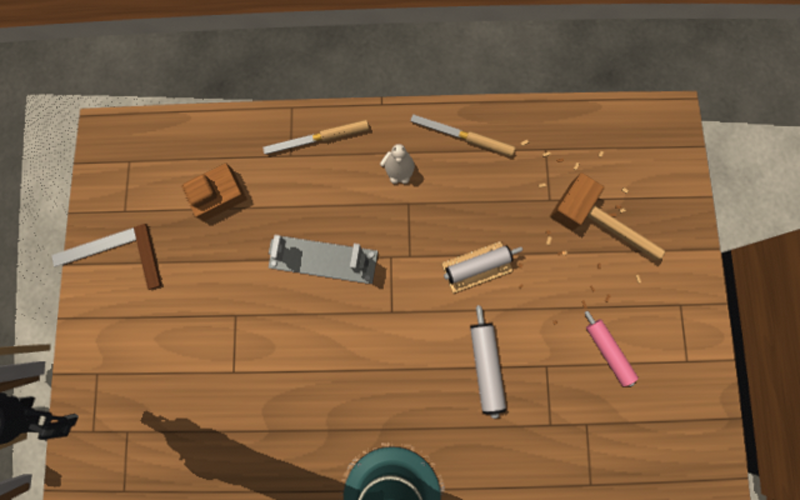

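View pics/s0.png

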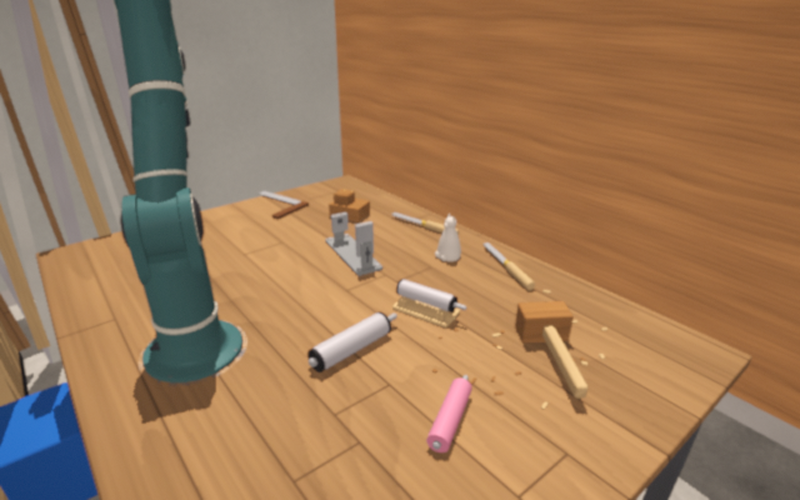

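The top view (1.25×) shows the stand at about (270–378, 240–280), with the tall bracket on the right, and the cradled roller at about (480,265), with its sprung pin to the right. The longer grey roller and the pink one are decoys. Next I'll enlarge the parts that matter.

```bash
python3 - <<'E'
import cv2,numpy as np
t=cv2.imread('pics/t0_raw.png');s=cv2.imread('pics/s0_raw.png')
a=cv2.resize(t[180:240,208:308],None,fx=8,fy=8,interpolation=cv2.INTER_CUBIC)[:, :800]
b=cv2.resize(t[185:240,345:425],None,fx=5,fy=5,interpolation=cv2.INTER_CUBIC)
c=cv2.resize(s[160:225,255:310],None,fx=6,fy=6,interpolation=cv2.INTER_CUBIC)
cv2.imwrite('pics/c1.png',a)
W=np.zeros((400,800,3),np.uint8);W[:275,:400]=b;W[:390,410:740]=c
cv2.imwrite('pics/c2.png',W)
E
```

```text
(no output)
```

View pics/c1.png

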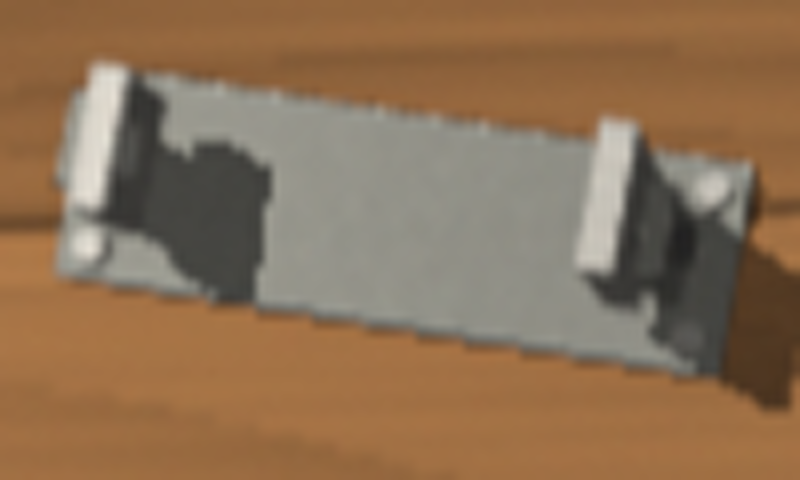

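View pics/c2.png

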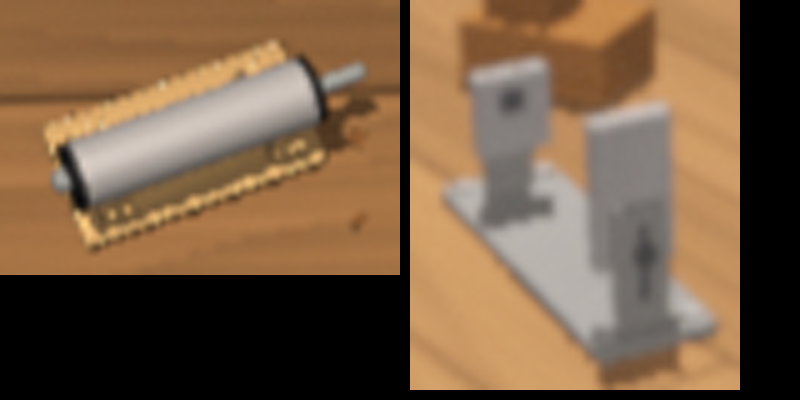

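The first crop gives the corners of the base plate and of both bracket tops. In the second, the side view shows the low recess at about (512,99), and the top view shows the roller with its sprung pin tip at (363,70) and fixed tip at (52,182). Now I'll fit the poses.

```bash
cat > fit.py <<'E'
from h import *
from scipy.optimize import least_squares
up=lambda P,s,o:(np.array(P,float)+.5)/s-.5+np.array(o)
def W(p,L,):
    c,s=np.cos(p[2]),np.sin(p[2]); L=np.array(L,float)
    return np.c_[p[0]+c*L[:,0]-s*L[:,1],p[1]+s*L[:,0]+c*L[:,1],L[:,2]]
tp=up([(752,163),(720,378),(58,278),(92,62),(130,68),(108,210),(72,206),(603,118),(640,122),(612,272),(577,268)],8,(208,180))
sp=up([(102,99),(66,148),(136,156)],6,(255,160))
def st(p):
    h=p[3]; a=W(p,[(.04,-.125,.01),(-.04,-.125,.01),(-.04,.125,.01),(.025,.097,h+.02),(.025,.085,h+.02),(-.025,.085,h+.02),(-.025,.097,h+.02),(.025,-.085,h+.06),(.025,-.097,h+.06),(-.025,-.097,h+.06),(-.025,-.085,h+.06)])
    b=W(p,[(0,.085,h),(-.025,.085,h-.035),(.025,.085,h-.035)]); return proj('top',a)-tp, proj('side',b)-sp
f=least_squares(lambda p:np.r_[st(p)[0].ravel(),st(p)[1].ravel()],[.4,.2,-.15,.07],x_scale=.01,loss='soft_l1')
print(f.x); print(np.c_[st(f.x)[0]].round(1).tolist(),st(f.x)[1].round(1).tolist())
rp=up([(363,70),(52,182),(318,88),(67,179)],5,(345,185))
rf=lambda p:(proj('top',W(p,[(0,-.107,.046),(0,.084,.046),(0,-.075,.046),(0,.075,.046)]))-rp).ravel()
g=least_squares(rf,[.4,-.2,.3],x_scale=.01);print(g.x,rf(g.x).round(1))
E
python3 fit.py
```

```text
[ 0.5323287   0.15361868 -0.17159632  0.07942662]
[[0.4, 0.1], [0.1, -0.1], [-0.6, -0.2], [0.6, 0.4], [0.0, 0.3], [-0.7, 0.2], [-0.5, 0.1], [0.0, -0.0], [-0.1, 0.1], [0.2, -0.0], [0.1, -0.2]] [[-0.0, -0.0], [0.5, 1.4], [0.7, -2.6]]
[ 0.50570312 -0.20783405  0.3234765 ] [ 0.5 -0.   0.2  0.2 -0.8  0.1  0.1 -0.3]
```

Emit:
servo_tool:
  linear:
    - [0.57,-1,0]
    - [0.57,-1,0]
    - [0.57,-1,0]
    - [0.57,-1,0]
    - [0.57,-1,0]
    - [0.57,-1,0]
    - [0.57,-1,0]
    - [0.57,-1,0]
    - [0.57,-1,0]
    - [0.57,-1,0]
    - [0.57,-1,0]
    - [0.57,-1,0]
    - [0.57,-1,0]
    - [0.57,-1,0]
    - [0.57,-1,0]
    - [0.57,-1,0]
    - [0.57,-1,0]
    - [0.57,-1,0]
    - [0.57,-1,0]
    - [0.57,-1,0]
  spin: [-0.45,-0.45,-0.45,-0.45,-0.45,-0.45,-0.45,-0.45,-0.45,-0.45,-0.45,-0.45,-0.45,-0.45,-0.45,-0.45,-0.45,-0.45,-0.45,-0.45]
  hand: [0,0,0,0,0,0,0,0,0,0,0,0,0,0,0,0,0,0,0,0]

```text
t: 1.77
tcp_pos: [0.5062, 0.11, 0.2311]
eef_rot: [-0.0, 0.585, 0.811, -0.0]
contact_force: [-0.1, 1.1, 0.9]
grip_width: 0.0853
```

Emit:
servo_tool:
  linear:
    - [0,-1,0]
    - [0,-1,0]
    - [0,-1,0]
    - [0,-1,0]
    - [0,-1,0]
    - [0,-1,0]
    - [0,-1,-0.2]
    - [0,-1,-0.3]
    - [0,-1,-0.5]
    - [0,-1,-0.5]
    - [0,-1,-0.5]
    - [0,-1,-0.5]
    - [0,-0.8,-0.5]
    - [0,0,0]
    - [0,0,0]
    - [0,0,0]
  spin: [0,0,0,0,0,0,0,0,0,0,0,0,0,0,0,0]
  hand: [0,0,0,0,0,0,0,0,0,0,0,0,0,0,0,0]

```text
t: 3.1
tcp_pos: [0.506, -0.208, 0.1562]
eef_rot: [-0.0, 0.584, 0.812, 0.0]
contact_force: [-0.6, -0.1, -0.2]
grip_width: 0.0853
```

```bash
cat >> h.py <<'E'
def pose():
    s=arm.state(); w,x,y,z=s['eef_rot']
    Y=(2*(x*y-w*z),1-2*(x*x+z*z)); print('t',round(s['t'],2),'tcp',s['tcp_pos'].round(4),'yawY',round(np.arctan2(Y[1],Y[0]),4),'q',s['eef_rot'].round(4),'F',s['contact_force'].round(2),'M',s['ft_torque'].round(2),'w',round(s['grip_width'],4),'j',s['joints'].round(2))
E
python3 -c "
from h import *
pose()"
```

```text
t 3.1 tcp [ 0.506  -0.208   0.1562] yawY 0.3243 q [-4.000e-04  5.837e-01  8.120e-01  1.000e-04] F [-0.59 -0.08 -0.16] M [ 0.04 -0.03 -0.03] w 0.0853 j [-0.08  0.42  0.52  1.95 -0.27  0.85  0.9 ]
```

Emit:
servo_tool:
  linear:
    - [0,0,-0.5]
    - [0,0,-0.5]
    - [0,0,-0.5]
    - [0,0,-0.5]
    - [0,0,-0.5]
    - [0,0,-0.5]
    - [0,0,-0.5]
    - [0,0,-0.5]
    - [0,0,-0.5]
    - [0,0,-0.4]
    - [0,0,-0.3]
    - [0,0,0]
    - [0,0,0]
  spin: [0,0,0,0,0,0,0,0,0,0,0,0,0]
  hand: [0,0,0,0,0,0,0,0,0,0,0,0,0]

```text
t: 4.18
tcp_pos: [0.5058, -0.2089, 0.026]
eef_rot: [-0.0, 0.584, 0.812, -0.0]
contact_force: [0.9, 0.3, -0.1]
grip_width: 0.0855
```

Emit:
servo_tool:
  linear:
    - [0,0,0]
    - [0,0,0]
    - [0,0,0]
    - [0,0,0]
    - [0,0,0]
    - [0,0,0]
    - [0,0,0]
    - [0,0,0]
    - [0,0,0]
    - [0,0,0]
    - [0,0,0]
    - [0,0,0]
  spin: [0,0,0,0,0,0,0,0,0,0,0,0]
  hand: [0.3,0.4,0.5,0.6,0.7,0.8,0.8,0.8,0.8,0.8,0.8,0.8]
  force: 60

```text
t: 5.18
tcp_pos: [0.5056, -0.209, 0.027]
eef_rot: [-0.0, 0.584, 0.812, -0.0]
contact_force: [-2.6, -0.0, 5.7]
grip_width: 0.0381
```

Emit:
servo_tool:
  linear:
    - [0,0,0.1]
    - [0,0,0.2]
    - [0,0,0.3]
    - [0,0,0.4]
    - [0,0,0.5]
    - [0,0,0.5]
    - [0,0,0.5]
    - [0,0,0.5]
    - [0,0,0.5]
    - [0,0,0.5]
    - [0,0,0.5]
    - [0,0,0.5]
    - [0,0,0.5]
    - [0,0,0.5]
    - [0,0,0.2]
    - [0,0,0]
    - [0,0,0]
    - [0,0,0]
  spin: [0,0,0,0,0,0,0,0,0,0,0,0,0,0,0,0,0,0]
  hand: [0.8,0.8,0.8,0.8,0.8,0.8,0.8,0.8,0.8,0.8,0.8,0.8,0.8,0.8,0.8,0.8,0.8,0.8]

```text
t: 6.68
tcp_pos: [0.5055, -0.2084, 0.1806]
eef_rot: [-0.001, 0.584, 0.812, -0.0]
contact_force: [-0.2, -0.2, -2.7]
grip_width: 0.0382
```

```bash
python3 -c "
from h import *
pose()
t=imaging.grab_frame('top')[:,:,::-1];s=imaging.grab_frame('side')[:,:,::-1]
cv2.imwrite('pics/t1_raw.png',t);cv2.imwrite('pics/s1_raw.png',s)
p=proj('top',[.506,-.208,.19])[0].astype(int);q=proj('side',[.506,-.208,.19])[0].astype(int)
print(p,q)
R=lambda im,p:cv2.resize(im[p[1]-45:p[1]+45,p[0]-50:p[0]+50],None,fx=4,fy=4,interpolation=cv2.INTER_CUBIC)
cv2.imwrite('pics/c3.png',np.hstack([R(t,p),R(s,q)]))
"
```

```text
t 6.68 tcp [ 0.5055 -0.2084  0.1806] yawY 0.3241 q [-6.000e-04  5.838e-01  8.119e-01 -2.000e-04] F [-0.17 -0.18 -2.75] M [ 0.03  0.02 -0.02] w 0.0382 j [-0.1   0.38  0.54  1.93 -0.25  0.89  0.88]
[390 201] [342 193]
```

View pics/c3.png

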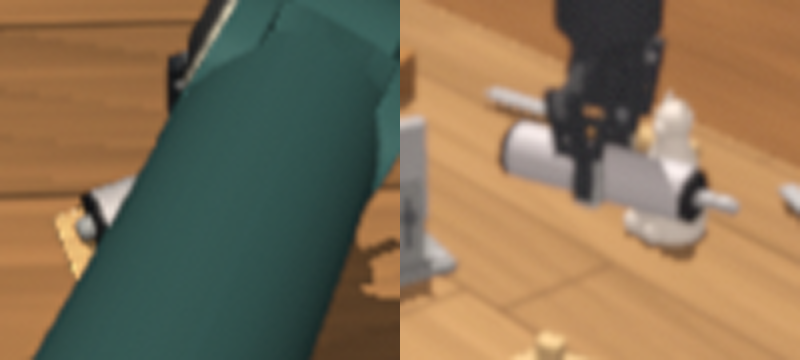

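The roller is held level in the jaws. In the side crop the sprung tip is at about (737,208), the near cap centre at about (693,195) and the far cap at about (508,148). From these I'll get its offset in the hand.

```bash
cat > fitr.py <<'E'
from h import *
from scipy.optimize import least_squares
def fitr(tcp,yaw,pts,L,n='side',g=None):
    a=np.array([-np.sin(yaw),np.cos(yaw)])
    def f(p):
        P=np.array([[*(tcp[:2]+a*(p[0]+l*np.cos(p[2]))),tcp[2]+p[1]+l*np.sin(p[2])] for l in L]); return (proj(n,P)-pts).ravel()
    r=least_squares(f,[0,.019,0],x_scale=[.01,.01,.1]); print('axial',r.x[0].round(4),'dz',r.x[1].round(4),'tilt',r.x[2].round(4),f(r.x).round(2))
E
python3 - <<'E'
from fitr import *
pts=(np.array([(737-400,208),(693-400,195),(508-400,148)])+.5)/4-.5+[292,148]
fitr(np.array([.5055,-.2084,.1806]),.3241,pts,[-.107,-.075,.075])
E
```

```text
axial 0.0037 dz 0.0171 tilt -0.0062 [-0.42 -0.23  0.02  0.24  0.48 -0.05]
```

Emit:
servo_tool:
  linear:
    - [0.04,0.4,0]
    - [0.08,0.8,0]
    - [0.08,0.98,0]
    - [0.08,0.98,0]
    - [0.08,0.98,0]
    - [0.08,0.98,0]
    - [0.08,0.98,0]
    - [0.08,0.98,0]
    - [0.08,0.98,0]
    - [0.08,0.98,0]
    - [0.08,0.98,0]
    - [0.08,0.98,0]
    - [0.08,0.98,0]
    - [0.08,0.98,0]
    - [0.08,0.98,0]
    - [0.08,0.98,0]
    - [0.08,0.5,0]
    - [0.04,0.26,0]
    - [0,0,0]
    - [0,0,0]
  spin: [-0.1,-0.3,-0.3,-0.3,-0.3,-0.3,-0.3,-0.3,-0.3,-0.3,-0.3,-0.3,-0.3,-0.3,-0.3,-0.3,-0.3,-0.06,0,0]
  hand: [0.8,0.8,0.8,0.8,0.8,0.8,0.8,0.8,0.8,0.8,0.8,0.8,0.8,0.8,0.8,0.8,0.8,0.8,0.8,0.8]

```text
t: 8.45
tcp_pos: [0.5398, 0.1823, 0.1808]
eef_rot: [0.0, 0.765, 0.644, -0.001]
contact_force: [0.3, 0.0, -2.6]
grip_width: 0.0382
```

Emit:
servo_tool:
  linear:
    - [0,0,-0.3]
    - [0,0,-0.4]
    - [0,0,-0.4]
    - [0,0,-0.4]
    - [0,0,-0.4]
    - [0,0,-0.4]
    - [0,0,-0.3]
    - [0,0,-0.2]
    - [0,0,-0.1]
    - [0,0,0]
    - [0,0,0]
    - [0,0,0]
  spin: [0,0,0,0,0,0,0,0,0,0,0,0]
  hand: [0.8,0.8,0.8,0.8,0.8,0.8,0.8,0.8,0.8,0.8,0.8,0.8]

```text
t: 9.45
tcp_pos: [0.5404, 0.1835, 0.1093]
eef_rot: [0.0, 0.765, 0.644, 0.0]
contact_force: [0.4, -0.5, -2.9]
grip_width: 0.0388
```

```bash
python3 -c "
from h import *
pose()
t=imaging.grab_frame('top')[:,:,::-1];s=imaging.grab_frame('side')[:,:,::-1]
cv2.imwrite('pics/t2_raw.png',t);cv2.imwrite('pics/s2_raw.png',s)
a=cv2.resize(t[170:250,205:305],None,fx=4,fy=4,interpolation=cv2.INTER_CUBIC)
b=cv2.resize(s[140:230,245:325],None,fx=5,fy=5,interpolation=cv2.INTER_CUBIC)
W=np.zeros((450,800,3),np.uint8);W[:320,:400]=a;W[:,400:]=b
cv2.imwrite('pics/c4.png',W)
"
```

```text
t 9.45 tcp [0.5404 0.1835 0.1093] yawY -0.172 q [2.000e-04 7.652e-01 6.438e-01 5.000e-04] F [ 0.42 -0.53 -2.89] M [ 0.   -0.02  0.01] w 0.0388 j [-0.76  0.52  0.48  1.92 -0.33  0.78 -0.26]
```

View pics/c4.png

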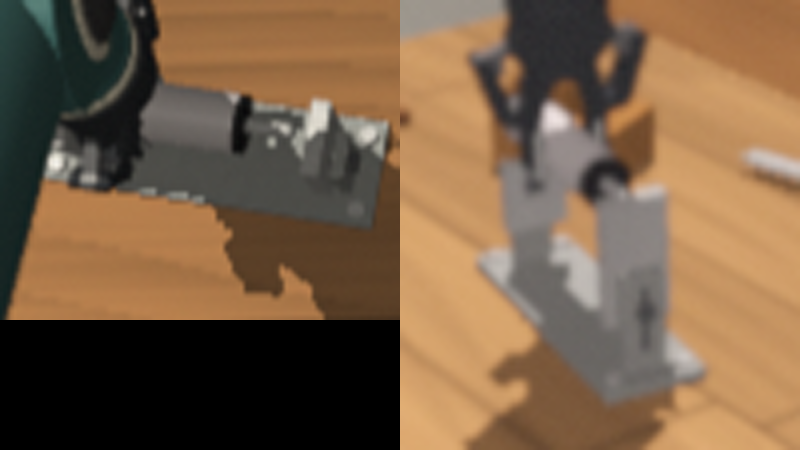

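The roller is now between the brackets. In the top crop the tube's cap centre is at about (243,124), and in the side crop at about (604,181). The sprung tip is just inside the tall bracket. I'll check the lateral offset and height against the stand fit.

```bash
python3 - <<'E'
from fitr import *
tcp=np.array([.5404,.1835,.1093]);yaw=-.172
S=np.array([.5323,.1536]);a=np.array([-np.sin(yaw),np.cos(yaw)]);b=np.array([np.cos(yaw),np.sin(yaw)])
d=tcp[:2]-S;print('stand x,y of tcp',d@b,d@a)
m=np.array([(243.5/4-.5+205,124.5/4-.5+170)]);s=np.array([(204.5/5-.5+245,181.5/5-.5+140)])
# triangulate cap centre
(o1,d1),(o2,d2)=ray('top',m),ray('side',s)
A=np.c_[d1[0],-d2[0]];k=np.linalg.lstsq(A,o2-o1,rcond=None)[0];p,q=o1+k[0]*d1[0],o2+k[1]*d2[0]
print('tri',p,q);P=(p+q)/2;e=P[:2]-S;print('cap stand x,y',e@b,e@a,'z',P[2])
E
```

```text
stand x,y of tcp 0.0028629998435005196 0.030845149244186135
tri [0.52881807 0.11369183 0.127794  ] [0.52826949 0.1140328  0.12774297]
cap stand x,y 0.0031004333742031434 -0.03979422127828086 z 0.1277684857694898
```

Emit:
servo_tool:
  linear:
    - [-0.12,0.02,0]
    - [0,0,0]
    - [-0.017,-0.0985,0]
    - [-0.017,-0.0985,0]
    - [-0.017,-0.0985,0]
    - [-0.017,-0.0985,0]
    - [-0.017,-0.0985,0]
    - [-0.017,-0.0985,0]
    - [-0.017,-0.0985,0]
    - [-0.017,-0.0985,0]
    - [0,0,0]
    - [0,0,0]
    - [0,0,0]
  spin: [0,0,0,0,0,0,0,0,0,0,0,0,0]
  hand: [0.8,0.8,0.8,0.8,0.8,0.8,0.8,0.8,0.8,0.8,0.8,0.8,0.8]

```text
t: 10.63
tcp_pos: [0.5337, 0.1645, 0.1089]
eef_rot: [-0.0, 0.765, 0.644, 0.0]
contact_force: [0.7, 3.4, -3.1]
grip_width: 0.0386
```

```bash
cat >> h.py <<'E'
def sp():
    s=arm.state();yaw=-.172;S=np.array([.5323,.1536]);a=np.array([-np.sin(yaw),np.cos(yaw)]);b=np.array([np.cos(yaw),np.sin(yaw)]);d=s['tcp_pos'][:2]-S;F=s['contact_force']
    print('stand x,y,z(roller)',(d@b).round(4),(d@a).round(4),(s['tcp_pos'][2]+.0185).round(4),'Fx,Fy,Fz',(F[:2]@b).round(2),(F[:2]@a).round(2),F[2].round(2))
E
python3 -c "
from h import *
pose();sp()"
```

```text
t 10.63 tcp [0.5337 0.1645 0.1089] yawY -0.1717 q [-0.000e+00  7.651e-01  6.439e-01  3.000e-04] F [ 0.65  3.45 -3.1 ] M [ 0.94 -0.17  0.05] w 0.0386 j [-0.74  0.5   0.48  1.95 -0.33  0.76 -0.24]
stand x,y,z(roller) -0.0005 0.011 0.1274 Fx,Fy,Fz 0.05 3.51 -3.1
```

Emit:
servo_tool:
  linear:
    - [-0.017,-0.0985,0]
    - [-0.017,-0.0985,0]
    - [-0.017,-0.0985,0]
    - [-0.017,-0.0985,0]
    - [-0.017,-0.0985,0]
    - [-0.017,-0.0985,0]
    - [-0.017,-0.0985,0]
    - [0,0,0]
    - [0,0,0]
    - [0,0,0]
  spin: [0,0,0,0,0,0,0,0,0,0]
  hand: [0.8,0.8,0.8,0.8,0.8,0.8,0.8,0.8,0.8,0.8]

```text
t: 11.47
tcp_pos: [0.531, 0.1489, 0.1091]
eef_rot: [-0.0, 0.765, 0.644, 0.001]
contact_force: [1.6, 8.5, -2.0]
grip_width: 0.0383
```

```bash
python3 -c "
from h import *
pose();sp()
t=imaging.grab_frame('top')[:,:,::-1];s=imaging.grab_frame('side')[:,:,::-1]
cv2.imwrite('pics/t3_raw.png',t);cv2.imwrite('pics/s3_raw.png',s)
a=cv2.resize(t[170:250,205:305],None,fx=4,fy=4,interpolation=cv2.INTER_CUBIC)
b=cv2.resize(s[140:230,245:325],None,fx=5,fy=5,interpolation=cv2.INTER_CUBIC)
W=np.zeros((450,800,3),np.uint8);W[:320,:400]=a;W[:,400:]=b
cv2.imwrite('pics/c5.png',W)
"
```

```text
t 11.47 tcp [0.531  0.1489 0.1091] yawY -0.1706 q [-5.000e-04  7.648e-01  6.443e-01  1.200e-03] F [ 1.63  8.47 -2.01] M [ 1.73 -0.25 -0.02] w 0.0383 j [-0.71  0.49  0.48  1.97 -0.33  0.76 -0.21]
stand x,y,z(roller) -0.0005 -0.0048 0.1276 Fx,Fy,Fz 0.15 8.62 -2.01
```

View pics/c5.png

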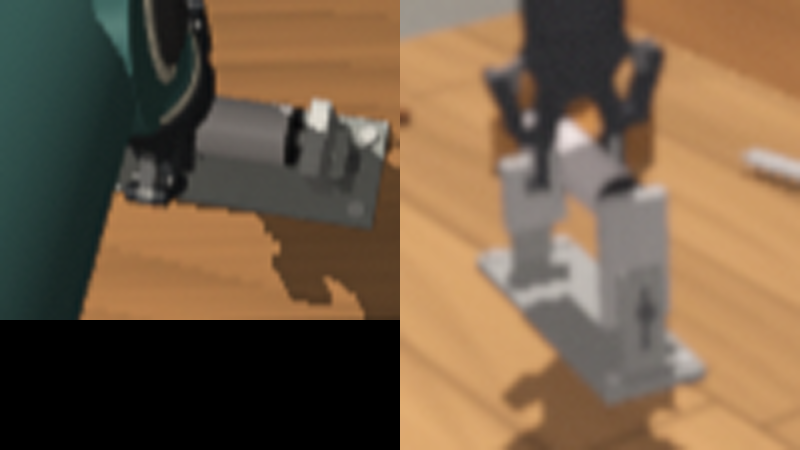

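Fully squeezed: the cap is at the tall bracket, and the force of about 8.6 N matches roughly 24–26 mm of pin travel. Now I'll slide down in stages, watching Fz.

Emit:
servo_tool:
  linear:
    - [0,0,-0.1]
    - [0,0,-0.1]
    - [0,0,-0.1]
    - [0,0,-0.1]
    - [0,0,-0.1]
    - [0,0,-0.1]
    - [0,0,-0.1]
    - [0,0,-0.1]
    - [0,0,-0.1]
    - [0,0,-0.1]
    - [0,0,0]
  spin: [0,0,0,0,0,0,0,0,0,0,0]
  hand: [0.8,0.8,0.8,0.8,0.8,0.8,0.8,0.8,0.8,0.8,0.8]

```text
t: 12.48
tcp_pos: [0.5317, 0.1489, 0.0843]
eef_rot: [-0.0, 0.765, 0.644, 0.002]
contact_force: [1.9, 8.6, -0.2]
grip_width: 0.0384
```

```bash
python3 -c "
from h import *
pose();sp()"
```

```text
t 12.48 tcp [0.5317 0.1489 0.0843] yawY -0.1701 q [-0.      0.7646  0.6445  0.0016] F [ 1.92  8.62 -0.19] M [ 1.49 -0.37  0.06] w 0.0384 j [-0.7   0.53  0.46  1.98 -0.36  0.71 -0.19]
stand x,y,z(roller) 0.0002 -0.0047 0.1028 Fx,Fy,Fz 0.41 8.83 -0.19
```

Emit:
servo_tool:
  linear:
    - [0,0,-0.1]
    - [0,0,-0.1]
    - [0,0,-0.1]
    - [0,0,-0.1]
    - [0,0,0]
  spin: [0,0,0,0,0]
  hand: [0.8,0.8,0.8,0.8,0.8]

```text
t: 12.9
tcp_pos: [0.5317, 0.1489, 0.0743]
eef_rot: [0.0, 0.765, 0.644, 0.002]
contact_force: [2.0, 8.4, -0.1]
grip_width: 0.0383
```

Emit:
servo_tool:
  linear:
    - [0,0,-0.08]
    - [0,0,-0.08]
    - [0,0,-0.08]
    - [0,0,0]
  spin: [0,0,0,0]
  hand: [0.8,0.8,0.8,0.8]

```text
t: 13.23
tcp_pos: [0.5315, 0.1486, 0.0681]
eef_rot: [0.0, 0.765, 0.644, 0.001]
contact_force: [2.6, 7.4, -3.1]
grip_width: 0.0385
```

Emit:
servo_tool:
  linear:
    - [0,0,-0.06]
    - [0,0,-0.06]
    - [0,0,-0.06]
    - [0,0,0]
    - [0,0,0]
  spin: [0,0,0,0,0]
  hand: [0.8,0.8,0.8,0.8,0.8]

```text
t: 13.65
tcp_pos: [0.5313, 0.1485, 0.0636]
eef_rot: [-0.0, 0.765, 0.644, 0.001]
contact_force: [1.9, 6.8, -3.2]
grip_width: 0.0386
```

Emit:
servo_tool:
  linear:
    - [0,0,-0.06]
    - [0,0,-0.04]
    - [0,0,0]
    - [0,0,0]
  spin: [0,0,0,0]
  hand: [0.8,0.8,0.8,0.8]

```text
t: 13.98
tcp_pos: [0.5313, 0.1482, 0.0612]
eef_rot: [-0.0, 0.765, 0.644, 0.001]
contact_force: [1.9, 5.6, -0.3]
grip_width: 0.0386
```

```bash
python3 -c "
from h import *
pose();sp()"
```

```text
t 13.98 tcp [0.5313 0.1482 0.0612] yawY -0.1707 q [-0.      0.7648  0.6442  0.0009] F [ 1.93  5.64 -0.29] M [ 1.13 -0.21  0.08] w 0.0386 j [-0.68  0.57  0.44  1.98 -0.38  0.67 -0.17]
stand x,y,z(roller) -0.0001 -0.0055 0.0797 Fx,Fy,Fz 0.93 5.89 -0.29
```

Emit:
servo_tool:
  linear:
    - [0.014,0.079,0.01]
    - [0.014,0.079,0]
    - [0.014,0.079,0]
    - [0,0,0]
    - [0,0,0]
  spin: [0,0,0,0,0]
  hand: [0.8,0.8,0.8,0.8,0.8]

```text
t: 14.4
tcp_pos: [0.5322, 0.1536, 0.0614]
eef_rot: [0.0, 0.765, 0.644, 0.001]
contact_force: [1.6, 5.4, -1.1]
grip_width: 0.0383
```

```bash
python3 -c "
from h import *
pose();sp()"
```

```text
t 14.4 tcp [0.5322 0.1536 0.0614] yawY -0.1709 q [1.000e-04 7.649e-01 6.442e-01 6.000e-04] F [ 1.63  5.39 -1.13] M [ 0.89 -0.23 -0.  ] w 0.0383 j [-0.69  0.57  0.44  1.98 -0.38  0.67 -0.18]
stand x,y,z(roller) -0.0001 -0.0 0.0799 Fx,Fy,Fz 0.68 5.59 -1.13
```

Emit:
servo_tool:
  linear:
    - [0.01,0.06,0]
    - [0.01,0.06,0]
    - [0,0,0]
    - [0,0,0]
  spin: [0,0,0,0]
  hand: [0.8,0.8,0.8,0.8]

```text
t: 14.73
tcp_pos: [0.5325, 0.156, 0.0612]
eef_rot: [0.0, 0.765, 0.644, 0.0]
contact_force: [1.4, 4.4, -1.6]
grip_width: 0.0384
```

Emit:
servo_tool:
  linear:
    - [0.01,0.06,0]
    - [0.01,0.06,0]
    - [0,0,0]
    - [0,0,0]
  spin: [0,0,0,0]
  hand: [0.8,0.8,0.8,0.8]

```text
t: 15.07
tcp_pos: [0.5327, 0.1588, 0.061]
eef_rot: [0.0, 0.765, 0.644, -0.0]
contact_force: [1.5, 4.2, -2.1]
grip_width: 0.0385
```

```bash
python3 -c "
from h import *
pose();sp()"
```

```text
t 15.07 tcp [0.5327 0.1588 0.061 ] yawY -0.172 q [ 1.000e-04  7.652e-01  6.438e-01 -1.000e-04] F [ 1.47  4.24 -2.1 ] M [ 0.65 -0.24  0.08] w 0.0385 j [-0.69  0.58  0.44  1.97 -0.38  0.67 -0.19]
stand x,y,z(roller) -0.0005 0.0051 0.0795 Fx,Fy,Fz 0.72 4.43 -2.1
```

Emit:
servo_tool:
  linear:
    - [0.01,0.06,0]
    - [0.01,0.04,0]
    - [0,0,0]
    - [0,0,0]
  spin: [0,0,0,0]
  hand: [0.8,0.8,0.8,0.8]

```text
t: 15.4
tcp_pos: [0.533, 0.1612, 0.0609]
eef_rot: [-0.0, 0.765, 0.644, -0.0]
contact_force: [1.8, 3.4, -1.3]
grip_width: 0.0384
```

Emit:
servo_tool:
  linear:
    - [0.01,0.06,0]
    - [0.01,0.04,0]
    - [0,0,0]
    - [0,0,0]
  spin: [0,0,0,0]
  hand: [0.8,0.8,0.8,0.8]

```text
t: 15.73
tcp_pos: [0.533, 0.1617, 0.0607]
eef_rot: [0.0, 0.766, 0.643, -0.001]
contact_force: [-1.0, -5.9, -0.8]
grip_width: 0.0385
```

```bash
python3 -c "
from h import *
pose();sp()
t=imaging.grab_frame('top')[:,:,::-1];s=imaging.grab_frame('side')[:,:,::-1]
cv2.imwrite('pics/t4_raw.png',t);cv2.imwrite('pics/s4_raw.png',s)
a=cv2.resize(t[170:250,205:305],None,fx=4,fy=4,interpolation=cv2.INTER_CUBIC)
b=cv2.resize(s[140:230,245:325],None,fx=5,fy=5,interpolation=cv2.INTER_CUBIC)
W=np.zeros((450,800,3),np.uint8);W[:320,:400]=a;W[:,400:]=b
cv2.imwrite('pics/c6.png',W)
"
```

```text
t 15.73 tcp [0.533  0.1617 0.0607] yawY -0.1735 q [ 4.000e-04  7.657e-01  6.432e-01 -1.400e-03] F [-1.04 -5.93 -0.76] M [-1.13  0.24  0.03] w 0.0385 j [-0.7   0.58  0.44  1.97 -0.38  0.68 -0.19]
stand x,y,z(roller) -0.0007 0.0081 0.0792 Fx,Fy,Fz -0.01 -6.03 -0.76
```

View pics/c6.png

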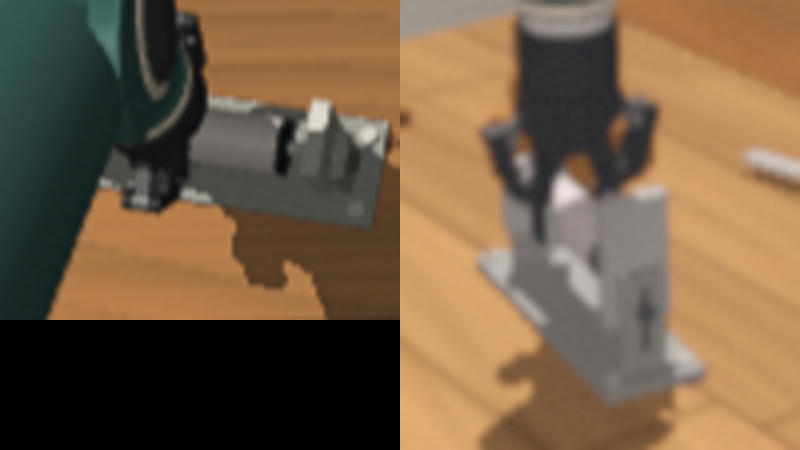

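The force reversed sharply (Fy from +3.4 to −6 N) after about 13.6 mm of outward travel. That puts the fixed pin at the bottom of its recess, with the spring at about 5 mm. I'll relax slightly, let go and rise.

Emit:
servo_tool:
  linear:
    - [-0.008,-0.045,0]
    - [0,0,0]
    - [0,0,0]
    - [0,0,0]
    - [0,0,0]
    - [0,0,0]
    - [0,0,0]
    - [0,0,0]
    - [0,0,0]
    - [0,0,0]
    - [0,0,0]
    - [0,0,0]
  spin: [0,0,0,0,0,0,0,0,0,0,0,0]
  hand: [0.8,0.8,0.5,0.4,0.3,0.2,0.1,0,0,0,0,0]

```text
t: 16.83
tcp_pos: [0.5335, 0.1627, 0.0611]
eef_rot: [0.0, 0.765, 0.644, 0.0]
contact_force: [-0.5, -0.6, -1.0]
grip_width: 0.0856
```

Emit:
servo_tool:
  linear:
    - [0,0,0.2]
    - [0,0,0.3]
    - [0,0,0.5]
    - [0,0,0.7]
    - [0,0,0.7]
    - [0,0,0.7]
    - [0,0,0.7]
    - [0,0,0.7]
    - [0,0,0.7]
    - [0,0,0.7]
    - [-0.3,0.5,0.5]
    - [-0.5,0.9,0]
    - [-0.5,0.9,0]
    - [-0.5,0.9,0]
    - [-0.5,0.9,0]
    - [-0.5,0.9,0]
    - [-0.3,0.9,0]
    - [0,0.9,0]
    - [0,0.9,0]
    - [0,0,0]
  spin: [0,0,0,0,0,0,0,0,0,0,0,0,0,0,0,0,0,0,0,0]
  hand: [0,0,0,0,0,0,0,0,0,0,0,0,0,0,0,0,0,0,0,0]

```text
t: 18.5
tcp_pos: [0.4547, 0.3605, 0.2223]
eef_rot: [-0.001, 0.763, 0.646, 0.001]
contact_force: [-0.2, 1.2, -0.2]
grip_width: 0.0853
```

```bash
python3 -c "
from h import *
pose();sp()
t=imaging.grab_frame('top')[:,:,::-1];s=imaging.grab_frame('side')[:,:,::-1]
cv2.imwrite('pics/t5_raw.png',t);cv2.imwrite('pics/s5_raw.png',s)
a=cv2.resize(t[170:250,205:305],None,fx=4,fy=4,interpolation=cv2.INTER_CUBIC)
b=cv2.resize(s[140:230,245:325],None,fx=5,fy=5,interpolation=cv2.INTER_CUBIC)
W=np.zeros((450,800,3),np.uint8);W[:320,:400]=a;W[:,400:]=b
cv2.imwrite('pics/c7.png',W)
"
```

```text
t 18.5 tcp [0.4547 0.3605 0.2223] yawY -0.1659 q [-0.0008  0.7633  0.6461  0.0015] F [-0.21  1.22 -0.21] M [0.01 0.07 0.01] w 0.0853 j [-1.1   0.38  0.48  1.82 -0.2   1.   -0.71]
stand x,y,z(roller) -0.1119 0.1905 0.2408 Fx,Fy,Fz -0.41 1.17 -0.21
```

View pics/c7.png

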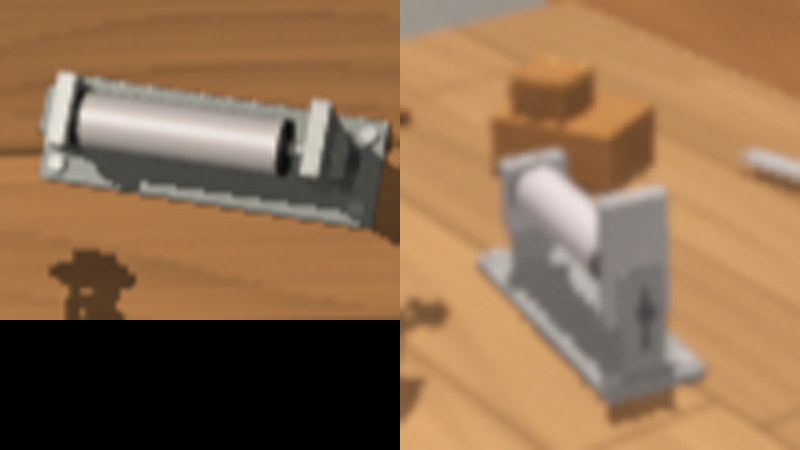

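The roller sits level between the brackets, aligned with the stand. Its tube is right up against the low bracket, and the sprung pin spans the gap to the tall one at about (300,148). Handing in.

```bash
python3 -c "
from h import *
print(order.finish_job()); print(arm.state()['t'])"
```

```text
the job is handed in; nothing more can be done
None
the job is handed in; nothing more can be done
```

The roller is fitted in the stand and released, and the job was handed in after about 18.5 s of robot time. No verdict was reported.

**What I did:** I lifted the roller from its cradle and pressed its sprung pin about 25 mm in against the tall bracket, at about 8.6 N. I then slid it down until the pin sprang into its recess, about 79 mm up. From there I eased it towards the low bracket until the fixed pin bottomed. The highest push I saw along the roller was about 9 N, read at the end of each move.

**Last checks:**
- **Seating:** before the fixed pin bottomed, the spring force was 3.4 N, which fits about 5 mm of compression. It then reversed to −6 N over about 1 mm, as it should on bottoming.
- **Final pictures:** the roller looks level and in line with the stand. Its tube is up against the low bracket, and the open gripper is well clear.
- **Disagreements:** the position of the roller along its axis in the hand differed by about 3 mm between the camera estimate, the force and the arm position. I settled it by feeling for contact.
- **Not checked:** I did not measure the cat, mallet or carving at the end. The arm's path stayed clear of them.

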